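Tune the bench radio with its edge thumbwheel

TASK

Tune the bench radio: with a fingertip, roll the larger thumbwheel under its carrying handle until the dial needle stands level with the middle of the round sticker (not the straight strip of tape), then take your hand away. Leave the smaller volume thumbwheel where it is set, and do not disturb the other things on the shelf and bench.

Things in the scene. Friction and masses are not known exactly. Their poses are not given: they have to be found in the camera images.
- radio: portable radio, black plastic case 220 mm wide (y), 120 mm deep (x), 105 mm high, screwed to a pine plank shelf whose top is 127 mm above the bench; it does not move. Origin: centre of its underside, on the plank. x points to its back, away from the robot; y to the robot's left; z up. Its top is flat, at z = 105 mm. An aerial 6 mm thick lies on the top along the back edge, at x = 48 mm.
- handle_mid (a point): middle of the radio's fixed carrying handle bar (18 mm wide in x, 14 mm high, running along the radio's y straight above both thumbwheels between posts whose inner faces are at y = +-98 mm; x = 20, z = 173 mm of the radio). Its underside is 50 mm above the tuning wheel's crown, so the wheel is reached under the bar, fingers slanting 30 to 50 degrees from vertical.
- tuning: centre of the tuning thumbwheel, the larger one: black ribbed wheel 48 mm across, 14 mm thick, axle along the radio's x, in a slot of the top panel at the right (x = 20, y = -48, z = 92 mm of the radio). Its crown stands 11 mm above the panel, between cheeks 4 mm high, 3 mm thick, 1.5 mm off its faces: too low to pinch, rolled by pressing lightly and stroking along y. The frame turns with it.
- needle_mid (a point): middle of the dial needle: black bar 5 mm wide (y), 23 mm long (x), running along the radio's y over a white scale in its top. The tuning wheel drives it the same way along y as the wheel's crown moves, 20 mm per rad (0.83 mm per mm of rim), 55 mm either side of y = 0, to end stops. The wheel has a light, even drag (0.018 N m, 0.8 N at the rim) and stays where it is left.
- dot: the round sticker that marks the wanted station: flat cream paper disc 24 mm in diameter stuck on the top panel between the scale and the front edge (29 mm in front of the needle's middle), left or right of mid-dial. Origin: its centre; axes as the radio's.
- strip: a straight strip of tape of the same cream paper, 9 mm by 26 mm, that marks another station, on the other side of mid-dial from the round sticker. Not wanted.
- volume (a joint): the volume thumbwheel, the smaller one: rad from where it stands at the start (0).
- volume_axis (a point): centre of the volume thumbwheel: black ribbed wheel 30 mm in diameter, 10 mm thick, on an axle along the radio's x in a slot towards the left-hand end of the top (at x = 20, y = 68, z = 96 mm of the radio), standing 6 mm out of the top. Must be left alone.
- lug_nut: chrome lug nut with a domed end, 33 mm wide at the foot, 45 mm high, standing loose in front of the radio. Origin under its centre.
- socket: black steel deep socket, 32 mm in diameter, 75 mm high, standing loose in front of the radio. Origin under its centre.
- valve_cap: stainless valve stem cap, 13 mm in diameter, 20 mm high, standing loose in front of the radio. Origin under its centre.
- socket_rail: red plastic rail 200 mm long with spring clips and four chrome sockets, 40 mm high, lying on the plank at the right. Origin under its centre.
- oil_can: round can 52 mm in diameter, 150 mm high, on the plank at the right. Origin under its centre.
- parts_box: clear plastic parts box with a hinged flap lid, 107 x 172 x 45 mm, on the plank at the left. Origin under its centre.
- wrench: steel wrench 200 mm long lying on the bench in front of the plank, at the right.
- tyre_gauge: steel pencil tyre gauge 125 mm long, 22 mm high, lying on the bench in front of the plank, at the left.

How it is judged:
On the way:
1. a fingertip on the tuning wheel has rolled the needle at least 8 mm from where it stood (contact force between the fingers and tuning above 0.2 N and distance of needle_mid from where it was at the start of the episode above 0.008 m), for 0.02 s.
At the end, for the whole second after the job is handed in: The needle's middle stands within 7 mm, along the dial, of the centre of the round sticker and stays there; the volume wheel is within 0.3 rad of where it was; each of the other loose things is within 15 mm of where it was (y of needle_mid in the frame of dot between -0.007 and 0.007 m and value of joint volume between -0.3 and 0.3 rad and distance of each of lug_nut, socket, valve_cap, socket_rail, parts_box, oil_can, wrench, tyre_gauge from where it was at the start of the episode below 0.015 m); the robot touches nothing.
It fails at once if the volume wheel is turned by more than 0.3 rad (not (value of joint volume between -0.3 and 0.3 rad)).
It fails at once if another thing on the shelf or bench is moved by more than 15 mm (distance of any of lug_nut, socket, valve_cap, socket_rail, parts_box, oil_can, wrench, tyre_gauge from where it was at the start of the episode above 0.015 m).
It also fails if it takes over 42 s, if anything falls off the work surface, if the arm or the gripper's body presses on something with over 40 N, if the wrist force passes 120 N, or if a joint passes its speed limit or range.

ROBOT

A 7-joint arm with a two-finger parallel gripper is mounted at the origin on the work surface. World frame = base frame: x ahead of the robot, y to its left, z up, the work surface at z = 0. Lengths are in m, angles in rad, forces in N, time in s.
With the tool pointing down it reaches from about 0.4 to 0.925 m from the base axis. Payload 5.6 kg.
Tool frame: the origin (TCP) lies at the very end of the fingers, on their centre line; the grasp point (between the pads) lies 19 mm behind it; z points along the fingers, y is the line along which they close (so a half turn about z gives the same grasp; the last joint's range is limited). The gripper opens to 85 mm and grips with 20 to 120 N. Pads are 22 mm wide; open, the fingers measure 114 mm over their backs; the gripper's body (76 mm by 85 mm) begins 54 mm behind the grasp point. The pads swing forward as they close: fully open they stand 13 mm farther back than shut.
Start: joints at [1.206, 0.468, -0.012, 1.603, 0.006, 1.071, -0.056], TCP at [0.206, -0.617, 0.231] pointing down, gripper open.
Joint ranges: [-2.53, 2.53], [-0.31, 2.02], [-1.57, 1.55], [0.28, 2.44], [-1.29, 4.43], [0.15, 1.84], [-2.92, 2.92]. Speed limits (rad/s): [2.57, 2.57, 3.14, 3.14, 3.14, 3.14, 3.14].

INTERFACE

Orientations are given as a rotation vector (axis times angle).
In Python, from cell import * gives the robot as it stands.
- The arm moves only by the shell command python3 -m handwheel 'ROWS'. ROWS is a JSON object of lists of equal length, an entry for each row: "claw": the gripper command: -1 is fully open, 1 is shut, values between are in proportion; "delta_pos": the shift along the tool's x, y, z scaled (see below), a list of three; "spin": the turn about the tool's z scaled (see below). A call has 1 to 20 rows; each row is the pose to reach, as a shift and turn from the pose commanded when the call began, along the tool's axes at that moment, turning the shorter way round; what a row does not reach only later rows make up. The controller multiplies each number of a shift by 0.15 m and each number of a turn by 360 degrees. A row lasts 1/8 s, in which the tool goes at most 62.5 mm and 10.7 degrees, less where a joint would pass 70% of its speed; a pose out of reach is approached as far as the arm can. A call with a number of a shift or a turn outside -1 to 1 is refused whole. A call with a gripper value outside its range is refused whole. The fingers move at their own pace and stop on an object; the grip force is fixed at half the most. Time passes only in rows, so rows that repeat a pose let the fingers close. It gives the time, the measured TCP pose, the force, the opening and the grip force at its end, in the units of the state.
- sense(): the state, without advancing time (a new reading comes with each control period).
- snapshot(name): name is "side" or "top" or "wrist"; returns a dict with "frame" (400x640x3 uint8, red, green, blue), "z_map" (400x640 float32, m along the optical axis (not along the pixel's ray), 0 where there is no reading), "fov_y" (degrees; the focal length in pixels is half the picture's height over the tangent of half this angle, whatever the lens; pixels are square), "cx", "cy" (the principal point, pixels), "dist_coeffs" ([k1, k2, p1, p2, k3] as OpenCV has them; the pictures are not rectified), "pose" (4x4, takes a point from camera to world coordinates); the wrist camera has in their place "mount" (4x4, takes a point from camera to tool coordinates, whose origin is the TCP and whose axes are the flange's). Camera axes: x right, y up, looking along -z (the intrinsics and any distortion apply to the point x, -y, -z); pixel columns grow to the right and rows downward; lengths in m; the calibration is good to about 2 mm. A picture is of the moment at which its call begins: read the wrist's pose just before it.
- close_job(): hands the job in; it is judged then, once.
Trained networks look in a picture, given as the dict that the camera call returned (one of the last four; its "shot" number tells which), for a name from the list of things; names that differ only in an ending like _2 or _b are one class to them, and where a whole thing is asked for, a point or a joint stands for the part that bears it (a point fixed in the world has none). Each returns a list of dicts, best first, with "p" (0 to 1); they miss things now and then, are a little off and sometimes report something else, mostly with a low value. They report only what shows in the picture. A call takes as long as a camera call.
- search_frame(picture, target): "pixel" ([row, column] in pixels, amid what is visible of it).
- masks_of(picture, target): "pixels" (400x640 bool, what is visible of it) and "pixel" ([row, column] in pixels, amid what is visible of it).
The state is a dict: "clock": time; "q": joint angles; "qd": joint speeds; "joint_efforts": joint torques, N m; "position": TCP position; "orientation": TCP orientation; "wrist_force": force on the tool from outside, world axes, zero at the start; "torque": the same for the moment, N m; "opening": opening from 0.0 (shut) to 1.0 (fully open); "grasp_force": force on a finger pad.
Only numpy, scipy, OpenCV 4.12 (cv2) and the standard library are available. Lean on these libraries where they do the work, as an engineer would, in place of code of your own. Each camera call takes 0.05 s, during which the arm holds its last target. There are 200 camera calls.

## Working session

There is one attempt and no reset: what is moved stays moved. The work goes in short steps, Python scripts to look and compute and a shell command to move; the robot and the scene stay as the last step left them, time stands still between calls to the robot, and variables do not carry over. Pictures are saved under pics/ and viewed, at most 10 in all, crops included, and the job is handed in when it is done.

```bash
mkdir -p pics; ls
cat > h.py <<'E'
import numpy as np, cv2
from cell import *
from scipy.spatial.transform import Rotation as R
def world(s, px, tool=None):
    """pixels [(row,col)] -> world pts using z_map"""
    px=np.atleast_2d(px).astype(float)
    f=200/np.tan(np.radians(s["fov_y"])/2)
    K=np.array([[f,0,s["cx"]],[0,f,s["cy"]],[0,0,1]])
    u=cv2.undistortPoints(px[:,::-1].reshape(-1,1,2).copy(),K,np.array(s["dist_coeffs"],float)).reshape(-1,2)
    r=px.round().astype(int); z=s["z_map"][r[:,0],r[:,1]]
    P=np.c_[u[:,0]*z,-u[:,1]*z,-z,np.ones(len(z))]
    T=np.array(s["pose"]) if "pose" in s else tool@np.array(s["mount"])
    return (P@T.T)[:,:3]
def save(s,n): cv2.imwrite(f"pics/{n}.png",s["frame"][:,:,::-1])
E
python3 - <<'E'
from h import *
st=sense();print(st)
for n in("top","side"):
    s=snapshot(n);save(s,n+"0")
    for t in["radio","tuning","needle_mid","dot","strip","volume_axis","handle_mid","lug_nut","socket","valve_cap","oil_can","socket_rail","parts_box"]:
        for d in search_frame(s,t)[:2]:
            print(n,t,round(d["p"],2),np.round(d["pixel"]),world(s,d["pixel"]).round(3))
E
```

```text
pics
{'clock': 0.0, 'q': array([ 1.20596799,  0.46838515, -0.0116431 ,  1.6036766 ,  0.00605135,
        1.07137906, -0.05635166]), 'qd': array([ 0.00039734, -0.00030115, -0.00086946,  0.00064224, -0.00012867,
        0.00066506, -0.00036186]), 'joint_efforts': array([ 1.48238337e-04, -5.32380939e+01,  2.12732982e-02, -2.51303244e+01,
        1.13758404e-02,  7.81415234e-03,  3.91333822e-05]), 'position': array([ 0.20535637, -0.61609619,  0.23031126]), 'orientation': array([-3.09928385e+00, -5.02981161e-01,  6.91507187e-04]), 'wrist_force': array([0.16520485, 0.31562839, 0.22111678]), 'torque': array([ 0.03484372, -0.01527449, -0.00543984]), 'grasp_force': 0.0, 'opening': 1.000109196616635}
top radio 0.65 [162. 281.] [[0.601 0.119 0.234]]
top tuning 0.54 [154. 293.] [[0.625 0.083 0.234]]
top needle_mid 0.39 [184. 300.] [[0.538 0.058 0.159]]
top dot 0.57 [175. 266.] [[0.557 0.164 0.232]]
top strip 0.71 [162. 279.] [[0.599 0.124 0.232]]
top strip 0.33 [175. 266.] [[0.556 0.166 0.232]]
top volume_axis 0.69 [162. 280.] [[0.601 0.123 0.231]]
top handle_mid 0.67 [166. 277.] [[0.587 0.13  0
[... 209 characters left out ...]
012]]
top socket_rail 0.63 [198. 437.] [[ 0.5   -0.401  0.168]]
top parts_box 0.95 [161. 191.] [[0.606 0.424 0.173]]
side radio 0.61 [216. 261.] [[0.586 0.174 0.236]]
side tuning 0.47 [184. 260.] [[0.637 0.091 0.246]]
side tuning 0.16 [206. 392.] [[ 0.361 -0.201  0.007]]
side dot 0.46 [216. 273.] [[0.561 0.162 0.234]]
side volume_axis 0.7 [216. 263.] [[0.581 0.172 0.235]]
side handle_mid 0.85 [216. 261.] [[0.586 0.174 0.236]]
side lug_nut 0.69 [247. 294.] [[0.509 0.163 0.146]]
side socket 0.73 [207. 299.] [[0.536 0.077 0.193]]
side oil_can 0.69 [ 96. 338.] [[ 0.64  -0.408  0.211]]
side socket_rail 0.62 [124. 374.] [[ 0.498 -0.368  0.168]]
side parts_box 0.59 [319. 197.] [[0.594 0.437 0.174]]
```

Run:
```python
import cv2,numpy as np
a=cv2.imread("pics/top0.png")[110:250,200:380];b=cv2.imread("pics/side0.png")[140:300,180:360]
cv2.imwrite("pics/c0.png",np.hstack([cv2.resize(a,(400,311)),cv2.resize(b,(350,311))]))
```

```text
(no output)
```

View pics/c0.png

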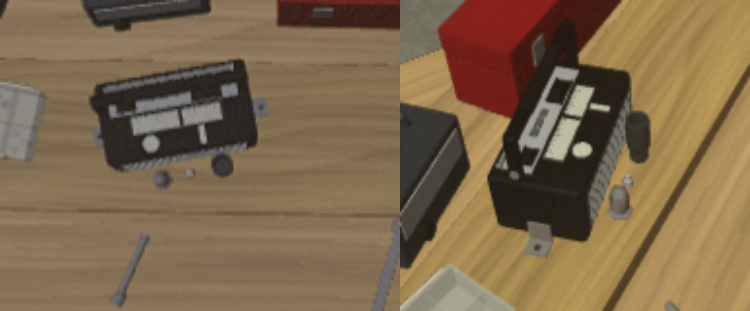

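View pics/top0.png

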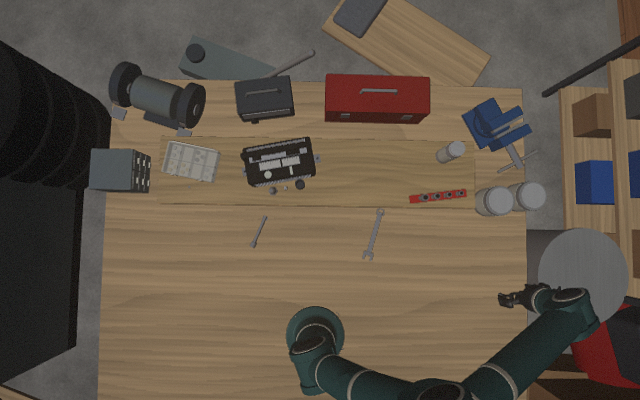

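The top view shows the yawed radio. In that 640x400 frame the dot is near (174,267), the strip near (170,291), and the needle gap near (162,281). The listed moves have no tilt term, so I'll check the interface help for how tilt is commanded.

```bash
python3 -m handwheel '{"claw":[1,1,1,1],"delta_pos":[[0.2,-0.27,-0.5],[0.4,-0.54,-1],[0.62,-0.8,-1],[0.62,-0.8,-1]],"spin":[0,0,0,0]}'
python3 -m handwheel '{"claw":[1,1,1],"delta_pos":[[0.2,-0.27,-0.25],[0.4,-0.54,-0.5],[0.62,-0.8,-0.8]],"spin":[0,0,0]}'
python3 -m handwheel '{"claw":[1,1,1],"delta_pos":[[0.2,-0.27,-0.25],[0.4,-0.54,-0.5],[0.62,-0.8,-0.8]],"spin":[0,0,0]}'
python3 -m handwheel '{"claw":[1,1,1],"delta_pos":[[0.2,-0.27,-0.25],[0.4,-0.54,-0.5],[0.62,-0.8,-0.8]],"spin":[0,0,0]}'
python3 -c "from h import *;print(sense()['q'])"
```

```text
clock: 1.95
position: [0.2575, -0.4714, 0.3839]
orientation: [3.097, 0.507, 0.003]
wrist_force: [-0.4, -0.3, 0.2]
opening: 0.143
grasp_force: 0.0
clock: 2.33
position: [0.3045, -0.3325, 0.4985]
orientation: [3.101, 0.503, -0.0]
wrist_force: [1.0, -0.9, -0.2]
opening: 0.002
grasp_force: 0.0
clock: 2.7
position: [0.3528, -0.1934, 0.6146]
orientation: [3.1, 0.504, 0.001]
wrist_force: [0.8, -1.0, -0.1]
opening: -0.002
grasp_force: 0.0
clock: 3.08
position: [0.4031, -0.0694, 0.6637]
orientation: [3.081, 0.502, 0.083]
wrist_force: [0.0, -0.3, -0.3]
opening: 0.002
grasp_force: 0.0
[ 0.78055481 -0.09242467 -0.59661655  1.31990539 -0.05362034  1.84147094
 -1.07894284]
```

```bash
python3 -m handwheel '{"claw":[1,1,1,1],"delta_pos":[[0.1,-0.2,-0.35],[0.2,-0.4,-0.7],[0.3,-0.6,-1],[0.3,-0.6,-1]],"spin":[0,0,0,0]}'
python3 -c "from h import *;print(sense()['q'])"
python3 -m handwheel '{"claw":[1,1,1,1],"delta_pos":[[0,0,0.35],[0,0,0.7],[0,0,1],[0,0,1]],"spin":[0,0,0,0]}'
python3 -c "from h import *;print(sense()['q'])"
```

```text
clock: 3.58
position: [0.421, 0.019, 0.6979]
orientation: [3.067, 0.502, 0.196]
wrist_force: [-0.5, 0.2, -0.2]
opening: -0.002
grasp_force: 0.0
[ 0.69018089 -0.08940231 -0.70974651  1.23859144 -0.05043711  1.84154261
 -1.28459957]
clock: 4.08
position: [0.4391, 0.016, 0.5463]
orientation: [3.07, 0.498, 0.187]
wrist_force: [0.1, 0.6, 0.8]
opening: 0.005
grasp_force: 0.0
[ 0.70178562 -0.13041061 -0.70192792  1.5969725  -0.07742367  1.52168673
 -1.25102198]
```

```bash
cat > t.py <<'E'
from h import *
st=sense();M=R.from_rotvec(st["orientation"]).as_matrix();az=np.arctan2(*st["position"][1::-1])
print(round(st["clock"],2),"p",st["position"].round(3),"az",np.degrees(az).round(1),"z",M[:,2].round(3),"x",M[:,0].round(3),"q",st["q"].round(2))
E
for i in 1; do
python3 -m handwheel '{"claw":[1,1,1,1],"delta_pos":[[0.1,-0.3,-0.5],[0.2,-0.6,-1],[0.3,-0.6,-1],[0.3,-0.6,-1]],"spin":[0,0,0,0]}' >/dev/null; python3 t.py; done
python3 -m handwheel '{"claw":[1,1],"delta_pos":[[0.3,-0.4,-1],[0.3,-0.4,-1]],"spin":[0,0]}' >/dev/null; python3 t.py
python3 -m handwheel '{"claw":[1,1],"delta_pos":[[0.8,-0.2,-1],[0.8,-0.2,-1]],"spin":[0,0]}' >/dev/null; python3 t.py
```

```text
4.58 p [0.436 0.12  0.702] az 15.4 z [ 0.139 -0.001 -0.99 ] x [0.938 0.322 0.131] q [ 0.59 -0.   -0.93  1.17  0.05  1.84 -1.57]
4.83 p [0.437 0.156 0.727] az 19.6 z [ 0.192  0.021 -0.981] x [0.93  0.314 0.189] q [ 0.28 -0.   -0.72  1.12  0.06  1.84 -1.67]
5.08 p [0.453 0.161 0.738] az 19.6 z [ 0.21   0.033 -0.977] x [0.926 0.313 0.21 ] q [-0.18  0.   -0.27  1.09  0.07  1.84 -1.68]
```

```bash
python3 -m handwheel '{"claw":[1,1,1,1],"delta_pos":[[0,0,-1],[0,0,-1],[0,0,-1],[0,0,-1]],"spin":[0,0,0,0]}' >/dev/null; python3 t.py
python3 -m handwheel '{"claw":[1,1,1,1],"delta_pos":[[1,0,-1],[1,0,-1],[1,0,-1],[1,0,-1]],"spin":[0,0,0,0]}' >/dev/null; python3 t.py
python3 -m handwheel '{"claw":[1,1,1,1],"delta_pos":[[-0.5,0,-1],[-0.5,0,-1],[-0.5,0,-1],[-0.5,0,-1]],"spin":[0,0,0,0]}' >/dev/null; python3 t.py
```

```text
5.58 p [0.435 0.164 0.757] az 20.6 z [ 0.247  0.047 -0.968] x [0.917 0.311 0.249] q [ 0.71  0.02 -1.18  1.05  0.09  1.84 -1.68]
6.08 p [0.465 0.161 0.77 ] az 19.1 z [ 0.268  0.06  -0.962] x [0.911 0.308 0.273] q [-0.2   0.02 -0.25  1.01  0.07  1.84 -1.67]
6.58 p [0.387 0.131 0.801] az 18.7 z [ 0.335  0.074 -0.939] x [0.893 0.292 0.342] q [ 0.22 -0.15 -0.5   1.08 -0.05  1.84 -1.57]
```

```bash
for i in 1; do
python3 -m handwheel '{"claw":[1,1,1,1],"delta_pos":[[-0.5,0,-1],[-0.5,0,-1],[-0.5,0,-1],[-0.5,0,-1]],"spin":[0,0,0,0]}' >/dev/null; python3 t.py
python3 -m handwheel '{"claw":[1,1,1,1],"delta_pos":[[-0.3,0,-1],[-0.3,0,-1],[-0.3,0,-1],[-0.3,0,-1]],"spin":[0,0,0,0]}' >/dev/null; python3 t.py
python3 -m handwheel '{"claw":[1,1,1,1],"delta_pos":[[0.5,0,-1],[0.5,0,-1],[0.5,0,-1],[0.5,0,-1]],"spin":[0,0,0,0]}' >/dev/null; python3 t.py; done
```

```text
7.08 p [0.339 0.166 0.8  ] az 26.0 z [ 0.351  0.074 -0.934] x [0.878 0.32  0.355] q [ 0.36 -0.25 -0.61  1.13 -0.12  1.84 -1.56]
7.58 p [0.304 0.237 0.803] az 37.9 z [ 0.383  0.058 -0.922] x [0.857 0.349 0.378] q [ 0.47 -0.29 -0.83  1.1  -0.13  1.84 -1.64]
8.07 p [0.341 0.236 0.842] az 34.7 z [ 0.396  0.155 -0.905] x [0.849 0.314 0.425] q [ 0.32 -0.16 -0.79  0.98 -0.07  1.84 -1.74]
```

```bash
python3 -m handwheel '{"claw":[1,1,1,1],"delta_pos":[[0.5,0.6,-1],[0.5,0.6,-1],[0.5,0.6,-1],[0.5,0.6,-1]],"spin":[0,0,0,0]}' >/dev/null; python3 t.py
python3 -m handwheel '{"claw":[1,1,1,1],"delta_pos":[[0.2,0.6,-1],[0.2,0.6,-1],[0.2,0.6,-1],[0.2,0.6,-1]],"spin":[0,0,0,0]}' >/dev/null; python3 t.py
python3 -m handwheel '{"claw":[1,1,1,1],"delta_pos":[[0.5,0.2,-1],[0.5,0.2,-1],[0.5,0.2,-1],[0.5,0.2,-1]],"spin":[0,0,0,0]}' >/dev/null; python3 t.py
```

```text
8.57 p [0.386 0.164 0.898] az 23.1 z [ 0.492  0.16  -0.856] x [0.81  0.276 0.518] q [ 0.13 -0.12 -0.51  0.86 -0.01  1.84 -1.65]
9.07 p [0.389 0.078 0.934] az 11.3 z [ 0.558  0.173 -0.812] x [0.771 0.256 0.584] q [-0.27 -0.16  0.    0.84 -0.02  1.84 -1.53]
9.57 p [0.392 0.059 0.972] az 8.6 z [ 0.617  0.188 -0.764] x [0.724 0.246 0.644] q [-0.14 -0.14 -0.02  0.74 -0.09  1.84 -1.47]
```

```bash
python3 -m handwheel '{"claw":[1,1,1],"delta_pos":[[-0.17,0,0.3],[-0.34,0,0.6],[-0.52,0,0.92]],"spin":[0,0,0]}' >/dev/null
python3 -m handwheel '{"claw":[1,1,1],"delta_pos":[[-0.17,0,0.3],[-0.34,0,0.6],[-0.52,0,0.92]],"spin":[0,0,0]}' >/dev/null; python3 t.py
python3 -m handwheel '{"claw":[1,1,1],"delta_pos":[[-0.17,0,0.3],[-0.34,0,0.6],[-0.52,0,0.92]],"spin":[0,0,0]}' >/dev/null; python3 t.py
python3 -m handwheel '{"claw":[1,1,1,1],"delta_pos":[[-0.17,0,0.3],[-0.34,0,0.6],[-0.52,0,0.9],[-0.52,0,0.9]],"spin":[0,0,0,0]}' ; python3 t.py
python3 - <<'E'
from h import *
s=snapshot("wrist");save(s,"w1");cv2.imwrite("pics/w1.png",s["frame"][:,:,::-1])
print(np.round(s["mount"],3))
E
```

```text
10.32 p [0.491 0.085 0.651] az 9.8 z [ 0.585  0.187 -0.789] x [0.748 0.252 0.614] q [ 0.44 -0.31 -0.41  1.65 -0.34  1.15 -1.2 ]
10.7 p [0.512 0.093 0.493] az 10.3 z [ 0.582  0.189 -0.79 ] x [0.748 0.256 0.612] q [ 0.33 -0.26 -0.4   1.96 -0.33  0.8  -1.19]
clock: 11.2
position: [0.5299, 0.0991, 0.3357]
orientation: [-2.847, -0.468, -0.961]
wrist_force: [-0.0, -0.5, 1.0]
opening: -0.002
grasp_force: 0.0
11.2 p [0.53  0.099 0.336] az 10.6 z [ 0.575  0.191 -0.796] x [0.753 0.256 0.606] q [ 0.31 -0.09 -0.47  2.18 -0.32  0.41 -1.17]
[[-0.001  0.96   0.279  0.07 ]
 [ 1.     0.001  0.001  0.001]
 [ 0.     0.279 -0.96  -0.143]
 [ 0.     0.     0.     1.   ]]
```

View pics/w1.png

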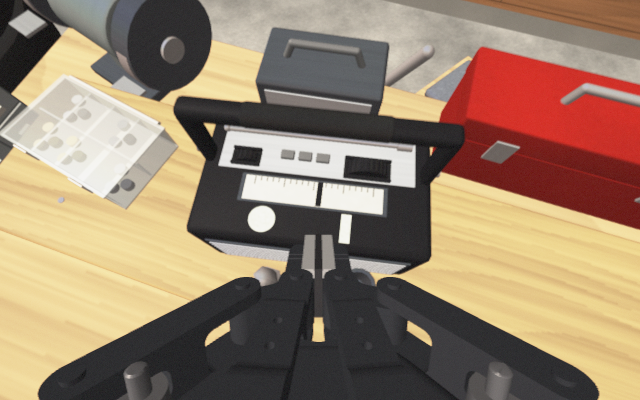

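The wrist view shows the needle at about (194,319), the round dot at (219,261), the strip at (228,345), the tuning wheel at (168,367) and the volume wheel at (155,247).

```bash
cat > meas.py <<'E'
from h import *
import sys
C=np.array([.6061,.1271]);yaw=np.radians(11.5)
def rad(W): # world->radio xy (mm), z above plank
    d=W[:,:2]-C;c,s_=np.cos(yaw),np.sin(yaw)
    return np.c_[d@[c,s_],d@[-s_,c],W[:,2]-.127]*1000
def look():
    st=sense();T=np.eye(4);T[:3,:3]=R.from_rotvec(st["orientation"]).as_matrix();T[:3,3]=st["position"]
    s=snapshot("wrist");return s,T
E
python3 - <<'E'
from meas import *
s,T=look()
for t in["dot","strip","needle_mid","tuning","volume_axis","handle_mid"]:
    for d in masks_of(s,t)[:1]:
        px=np.argwhere(d["pixels"]);W=rad(world(s,px,T));print(t,round(d["p"],2),np.round(d["pixel"]),len(px),np.median(W,0).round(1))
rr,cc=np.mgrid[100:290,160:480];px=np.c_[rr.ravel(),cc.ravel()];W=rad(world(s,px,T))
g=cv2.cvtColor(s["frame"],cv2.COLOR_RGB2GRAY)[100:290,160:480].ravel()
pts={"dot":(219,261),"needle":(194,319),"wheel":(168,367),"vol":(155,247),"strip":(228,345)}
for k,p in pts.items(): print(k,rad(world(s,p,T)).round(1))
m=(g>170)&(abs(W[:,2]-105)<6)&(W[:,0]<-25);
d=m&(W[:,1]>20);print("dot white",W[d].mean(0).round(1),W[d].min(0).round(1),W[d].max(0).round(1))
top=(abs(W[:,2]-105)<4)&(px[:,0]<240);print("top",W[top].min(0).round(1),W[top].max(0).round(1))
b=(W[:,2]>150)&(W[:,2]<190)&(abs(W[:,1])<80);print("bar",np.median(W[b],0).round(1),np.percentile(W[b],[2,98],axis=0).round(1))
wh=(abs(W[:,1]+48)<26)&(abs(W[:,0]-20)<11)&(W[:,2]>110)&(W[:,2]<125);print("wheel",wh.sum(),W[wh].mean(0).round(1),np.percentile(W[wh],[2,98],axis=0).round(1))
# needle: dark columns in the scale row
sc=(abs(W[:,0]+11)<8)&(abs(W[:,1])<55)&(g<60)&(abs(W[:,2]-105)<6);print("needle",sc.sum(),np.median(W[sc],0).round(1))
E
```

```text
dot 0.63 [225. 262.] 549 [-40.1  43.2 105.6]
strip 0.77 [232. 342.] 256 [-38.8 -31.3 105.6]
needle_mid 0.59 [197. 317.] 127 [-11.   -4.7 107.7]
tuning 0.97 [172. 366.] 674 [ 18.3 -46.1 112.9]
volume_axis 0.82 [182. 313.] 34082 [  6.9  -0.2 105.5]
handle_mid 0.82 [181. 312.] 34477 [6.700e+00 1.000e-01 1.055e+02]
dot [[-36.   43.4 105.9]]
needle [[ -6.1  -5.6 107.8]]
wheel [[ 23.1 -47.2 113.9]]
vol [[ 24.6  68.2 110. ]]
strip [[-34.7 -32.6 105.1]]
dot white [-39.3  43.5 105.6] [-58.9  31.2  99.1] [-26.7 108.6 107.6]
top [ -59.1 -107.1  101. ] [ 52.  109.6 109. ]
bar [ 15.8  -1.5 179.6] [[ 10.5 -76.9 169.6]
 [ 27.7  76.7 181.7]]
wheel 500 [ 19.5 -46.4 113.7] [[ 13.2 -62.2 110.1]
 [ 26.9 -30.6 116.7]]
needle 60 [-11.1  -5.2 107.6]
```

```bash
cat > plan.py <<'E'
from meas import *
a=[float(v) for v in sys.argv[1:]]  # targets radio mm: x y z triples
st=sense();M=R.from_rotvec(st["orientation"]).as_matrix();Z=np.array([[np.cos(yaw),-np.sin(yaw),0],[np.sin(yaw),np.cos(yaw),0],[0,0,1]])
p=rad(st["position"][None])[0];print(round(st["clock"],2),"tcp radio mm",p.round(1),"F",(Z.T@st["wrist_force"]).round(1),"toolz",(Z.T@M[:,2]).round(3),"tooly",(Z.T@M[:,1]).round(3))
for i in range(0,len(a),3): print(a[i:i+3],"->",(M.T@Z@(np.array(a[i:i+3])-p)/150).round(3))
print("per +10mm y",(M.T@Z@[0,10,0]/150).round(4),"per -10mm z",(M.T@Z@[0,0,-10]/150).round(4))
E
python3 plan.py -10 -62 168 25 -62 130
```

```text
11.6 tcp radio mm [-77.1 -12.9 215.5] F [ 0.4 -0.4  0.2] toolz [ 0.611  0.069 -0.788] tooly [ 0.123 -0.992  0.008]
[-10.0, -62.0, 168.0] -> [0.121 0.377 0.501]
[25.0, -62.0, 130.0] -> [0.148 0.404 0.843]
per +10mm y [ 0.0068 -0.0662  0.0046] per -10mm z [-0.041  -0.0006  0.0526]
```

```bash
python3 -m handwheel '{"claw":[1,1,1,1],"delta_pos":[[0.06,0.19,0.25],[0.12,0.377,0.5],[0.12,0.377,0.5],[0.12,0.377,0.5]],"spin":[0,0,0,0]}'
python3 plan.py 25 -62 132
```

```text
clock: 12.1
position: [0.6076, 0.0648, 0.2934]
orientation: [-2.844, -0.469, -0.977]
wrist_force: [0.4, 0.1, 0.5]
opening: -0.002
grasp_force: 0.0
12.1 tcp radio mm [-11.  -61.4 166.4] F [ 0.4 -0.   0.5] toolz [ 0.609  0.07  -0.79 ] tooly [ 0.123 -0.992  0.007]
[25.0, -62.0, 132.0] -> [0.047 0.032 0.327]
per +10mm y [ 0.0068 -0.0662  0.0047] per -10mm z [-0.0409 -0.0005  0.0527]
```

```bash
python3 -m handwheel '{"claw":[1,1,1,1,1],"delta_pos":[[0.012,0.01,0.08],[0.024,0.02,0.16],[0.035,0.03,0.245],[0.047,0.032,0.327],[0.047,0.032,0.327]],"spin":[0,0,0,0,0]}'
python3 plan.py 24 -62 123
python3 -c "
from h import *
s=snapshot('wrist');save(s,'w2')"
```

```text
clock: 12.72
position: [0.6432, 0.0715, 0.2573]
orientation: [-2.845, -0.469, -0.974]
wrist_force: [-0.5, 0.1, -0.6]
opening: 0.0
grasp_force: 0.0
12.72 tcp radio mm [ 25.3 -61.9 130.3] F [-0.4  0.2 -0.6] toolz [ 0.608  0.071 -0.791] tooly [ 0.124 -0.992  0.006]
[24.0, -62.0, 123.0] -> [-0.037 -0.001  0.033]
per +10mm y [ 0.0068 -0.0662  0.0047] per -10mm z [-0.0408 -0.0004  0.0527]
```

View pics/w2.png

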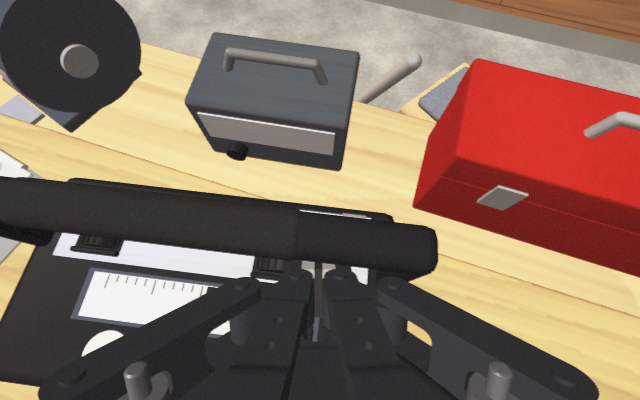

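```bash
python3 -m handwheel '{"claw":[1,1,1],"delta_pos":[[-0.01,-0.027,0.015],[-0.023,-0.027,0.032],[-0.023,-0.027,0.032]],"spin":[0,0,0]}'
python3 -m handwheel '{"claw":[1,1],"delta_pos":[[-0.01,0,0.013],[-0.01,0,0.013]],"spin":[0,0]}'; python3 plan.py
```

```text
clock: 13.15
position: [0.6419, 0.0748, 0.2525]
orientation: [-2.845, -0.468, -0.976]
wrist_force: [-0.3, -0.0, -0.2]
opening: -0.003
grasp_force: 0.0
clock: 13.4
position: [0.6421, 0.0746, 0.2501]
orientation: [-2.845, -0.468, -0.976]
wrist_force: [0.0, 0.2, -0.1]
opening: 0.0
grasp_force: 0.0
13.4 tcp radio mm [ 24.8 -58.6 123.1] F [ 0.1  0.2 -0.1] toolz [ 0.609  0.07  -0.79 ] tooly [ 0.123 -0.992  0.007]
per +10mm y [ 0.0067 -0.0662  0.0046] per -10mm z [-0.0409 -0.0005  0.0527]
```

```bash
python3 -m handwheel '{"claw":[1,1],"delta_pos":[[-0.008,0,0.0105],[-0.008,0,0.0105]],"spin":[0,0]}'
python3 -m handwheel '{"claw":[1,1],"delta_pos":[[-0.006,0,0.008],[-0.006,0,0.008]],"spin":[0,0]}'; python3 plan.py
```

```text
clock: 13.65
position: [0.6421, 0.0747, 0.248]
orientation: [-2.845, -0.468, -0.976]
wrist_force: [0.7, 0.7, -0.1]
opening: -0.002
grasp_force: 0.0
clock: 13.9
position: [0.6424, 0.0748, 0.2469]
orientation: [-2.844, -0.468, -0.977]
wrist_force: [0.6, 0.1, 1.3]
opening: 0.002
grasp_force: 0.3
13.9 tcp radio mm [ 25.1 -58.4 119.9] F [ 0.6 -0.   1.3] toolz [ 0.61  0.07 -0.79] tooly [ 0.123 -0.992  0.007]
per +10mm y [ 0.0068 -0.0662  0.0046] per -10mm z [-0.0409 -0.0005  0.0526]
```

```bash
python3 -m handwheel '{"claw":[1,1],"delta_pos":[[-0.005,0,0.0063],[-0.005,0,0.0063]],"spin":[0,0]}'
python3 -m handwheel '{"claw":[1,1,1,1],"delta_pos":[[0.0015,-0.016,0.001],[0.003,-0.033,0.0023],[0.005,-0.05,0.0035],[0.0068,-0.066,0.0046]],"spin":[0,0,0,0]}'; python3 plan.py
python3 - <<'E'
from h import *
s=snapshot('wrist');a=s["frame"][190:370,30:330,::-1]
t=snapshot('top')["frame"][130:200,230:330,::-1]
cv2.imwrite("pics/c3.png",np.vstack([cv2.resize(a,(600,360)),cv2.resize(t,(340,238)) if 0 else cv2.resize(t,(600,240))[:240]]))
E
```

```text
clock: 14.15
position: [0.6426, 0.0746, 0.2461]
orientation: [-2.844, -0.468, -0.979]
wrist_force: [-1.3, -0.4, 4.2]
opening: 0.0
grasp_force: 2.0
clock: 14.65
position: [0.6409, 0.0841, 0.2473]
orientation: [-2.844, -0.467, -0.981]
wrist_force: [-7.8, -2.1, 13.1]
opening: 0.003
grasp_force: 6.4
14.65 tcp radio mm [ 25.6 -49.  120.3] F [-8.1 -0.5 13.1] toolz [ 0.612  0.068 -0.788] tooly [ 0.122 -0.993  0.008]
per +10mm y [ 0.0067 -0.0662  0.0046] per -10mm z [-0.041  -0.0006  0.0525]
```

View pics/c3.png

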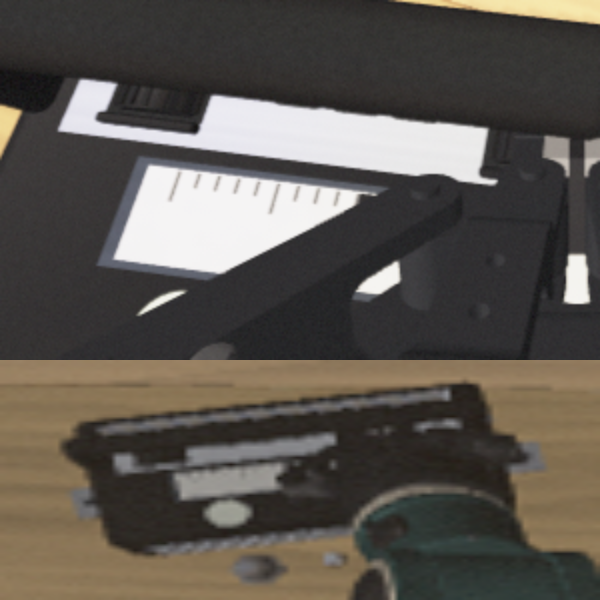

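```bash
python3 -m handwheel '{"claw":[1,1,1,1],"delta_pos":[[0.001,-0.015,-0.006],[0.0027,-0.033,-0.005],[0.005,-0.05,-0.003],[0.008,-0.08,-0.001]],"spin":[0,0,0,0]}'; python3 plan.py
python3 - <<'E'
from h import *
s=snapshot('wrist');a=s["frame"][190:370,30:330,::-1]
cv2.imwrite("pics/c4.png",cv2.resize(a,(600,360)))
E
```

```text
clock: 15.25
position: [0.638, 0.0964, 0.2472]
orientation: [-2.844, -0.468, -0.98]
wrist_force: [0.7, -0.4, 3.4]
opening: -0.004
grasp_force: 1.8
15.25 tcp radio mm [ 25.1 -36.4 120.2] F [ 0.6 -0.5  3.4] toolz [ 0.611  0.069 -0.789] tooly [ 0.122 -0.992  0.008]
per +10mm y [ 0.0067 -0.0662  0.0046] per -10mm z [-0.041  -0.0005  0.0526]
```

View pics/c4.png

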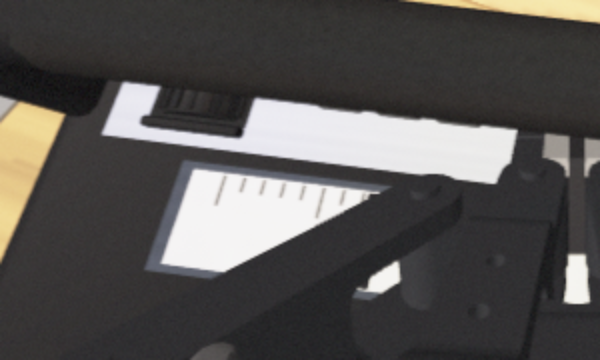

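```bash
python3 -m handwheel '{"claw":[1,1,1,1],"delta_pos":[[0,0,-0.05],[-0.008,0.08,-0.055],[-0.0155,0.15,-0.06],[-0.0155,0.15,-0.06]],"spin":[0,0,0,0]}'; python3 plan.py 25 -58.5 119.6
python3 - <<'E'
from meas import *
s=snapshot('side');a=s["frame"][150:280,210:340,::-1]
cv2.imwrite("pics/c5.png",cv2.resize(a,(520,520)))
for d in masks_of(s,"needle_mid")[:2]:
  px=np.argwhere(d["pixels"]);print(d["p"],d["pixel"],len(px),np.median(rad(world(s,px)),0).round(1))
E
```

```text
clock: 15.8
position: [0.6364, 0.0713, 0.251]
orientation: [-2.846, -0.465, -0.973]
wrist_force: [-1.0, 0.5, -0.2]
opening: 0.002
grasp_force: 0.0
15.8 tcp radio mm [ 18.6 -60.7 124. ] F [-0.9  0.7 -0.2] toolz [ 0.607  0.069 -0.791] tooly [ 0.121 -0.993  0.006]
[25.0, -58.5, 119.6] -> [ 0.017 -0.01   0.05 ]
per +10mm y [ 0.0066 -0.0662  0.0046] per -10mm z [-0.0407 -0.0004  0.0528]
```

View pics/c5.png

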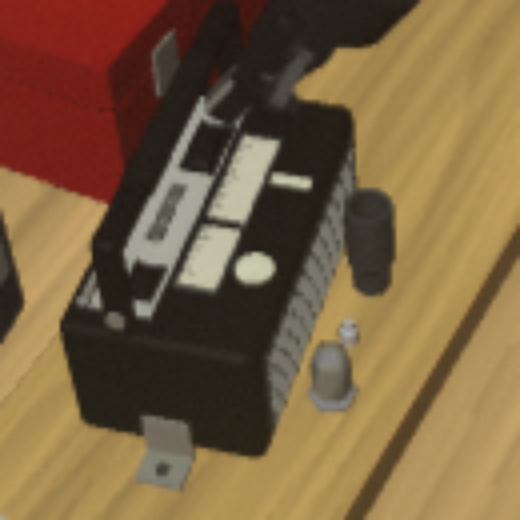

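The side view shows the scale clear of the hand, with the needle gap at about crop (222,225). The needle has moved toward the dot. I'll measure it by projecting the scale into this camera.

```bash
cat > nd.py <<'E'
from meas import *
def needle(s,x0=-18,x1=-5,z=106.5):
    ys=np.arange(-56,56.1,.5);xs=np.linspace(x0,x1,8)
    X,Y=np.meshgrid(xs,ys);c,si=np.cos(yaw),np.sin(yaw)
    W=np.stack([C[0]+(c*X-si*Y)/1000,C[1]+(si*X+c*Y)/1000,np.full_like(X,.127+z/1000)],-1).reshape(-1,3)
    P=(W-s["pose"][:3,3])@s["pose"][:3,:3];P=P*[1,-1,-1]
    f=200/np.tan(np.radians(s["fov_y"])/2);K=np.array([[f,0,s["cx"]],[0,f,s["cy"]],[0,0,1]])
    u=cv2.projectPoints(P,np.zeros(3),np.zeros(3),K,np.array(s["dist_coeffs"],float))[0].reshape(-1,2).astype(np.float32)
    g=cv2.cvtColor(s["frame"],cv2.COLOR_RGB2GRAY)
    v=cv2.remap(g,u[:,0].copy(),u[:,1].copy(),cv2.INTER_LINEAR).reshape(X.shape).mean(1).ravel()
    w=np.clip(np.percentile(v,70)*.85-v,0,None);w[abs(ys)>50]=0
    k=np.argmax(np.convolve(w,np.ones(9),"same"));i=slice(max(k-12,0),k+13)
    return (w[i]@ys[i])/w[i].sum(),v[::8].astype(int)
if __name__=="__main__":
    s=snapshot("side");print("needle",*needle(s))
    for d in masks_of(s,"dot")[:1]: print("dot",round(d["p"],2),np.median(rad(world(s,np.argwhere(d["pixels"]))),0).round(1))
E
python3 nd.py
```

```text
needle 13.595532128514057 [186 187 188 188 189 189 190 189 186 188 189 189 190 189 188 189 173  75
  89 182 190 188 190 191 191 192 192 192 190]
dot 0.43 [-38.2  45.6 106.9]
```

```bash
python3 -m handwheel '{"claw":[1,1,1,1,1,1,1],"delta_pos":[[0.017,-0.01,0.05],[0.015,-0.01,0.054],[0.018,-0.043,0.054],[0.022,-0.076,0.053],[0.026,-0.116,0.055],[0.03,-0.156,0.0575],[0.03,-0.156,0.0575]],"spin":[0,0,0,0,0,0,0]}'; python3 plan.py; python3 nd.py
```

```text
clock: 16.88
position: [0.6378, 0.0987, 0.2477]
orientation: [-2.844, -0.471, -0.975]
wrist_force: [-0.9, 0.9, 0.2]
opening: 0.0
grasp_force: 0.0
16.88 tcp radio mm [ 25.4 -34.1 120.7] F [-0.7  1.1  0.2] toolz [ 0.609  0.071 -0.79 ] tooly [ 0.125 -0.992  0.007]
per +10mm y [ 0.0069 -0.0661  0.0047] per -10mm z [-0.0409 -0.0005  0.0527]
needle 18.134712285701696 [ 65 125 181 189 190 190 190 190 187 190 189 190 190 191 191 191 190 182
  87  71 178 189 191 192 193 193 194 193 191]
dot 0.6 [-37.9  43.6 106.4]
```

```bash
python3 -m handwheel '{"claw":[1,1,1,1],"delta_pos":[[0,0,-0.045],[-0.008,0.08,-0.05],[-0.016,0.155,-0.056],[-0.016,0.155,-0.056]],"spin":[0,0,0,0]}' | head -2; python3 plan.py 25 -59 119.3 25 -47 119 25 -37 119
```

```text
clock: 17.48
position: [0.6392, 0.0717, 0.2535]
17.48 tcp radio mm [ 21.4 -60.9 126.5] F [-0.3  0.5 -0.2] toolz [ 0.61   0.068 -0.79 ] tooly [ 0.12  -0.993  0.007]
[25.0, -59.0, 119.3] -> [-0.01  -0.01   0.054]
[25.0, -47.0, 119.0] -> [-0.003 -0.09   0.061]
[25.0, -37.0, 119.0] -> [ 0.004 -0.156  0.065]
per +10mm y [ 0.0066 -0.0662  0.0045] per -10mm z [-0.0409 -0.0005  0.0526]
```

```bash
python3 -m handwheel '{"claw":[1,1,1,1,1,1,1],"delta_pos":[[-0.01,-0.01,0.045],[-0.01,-0.01,0.055],[-0.007,-0.04,0.058],[-0.005,-0.065,0.06],[-0.003,-0.09,0.061],[0,-0.12,0.063],[0.004,-0.15,0.065]],"spin":[0,0,0,0,0,0,0]}'; python3 plan.py; python3 nd.py
```

```text
clock: 18.35
position: [0.6388, 0.0975, 0.2471]
orientation: [-2.843, -0.469, -0.981]
wrist_force: [-0.8, 0.0, 3.4]
opening: -0.001
grasp_force: 1.5
18.35 tcp radio mm [ 26.2 -35.5 120.1] F [-0.8  0.2  3.4] toolz [ 0.612  0.07  -0.788] tooly [ 0.123 -0.992  0.008]
per +10mm y [ 0.0068 -0.0662  0.0046] per -10mm z [-0.041  -0.0005  0.0525]
needle 36.238203688788744 [ 70 148 185 188 190 191 191 191 188 189 190 190 190 191 190 191 191 190
 190 192 191 189 146  54 137 190 193 193 190]
dot 0.55 [-38.5  44.4 107. ]
```

```bash
python3 -m handwheel '{"claw":[1,1,1,1],"delta_pos":[[0,0,-0.045],[-0.008,0.07,-0.05],[-0.014,0.13,-0.055],[-0.014,0.13,-0.055]],"spin":[0,0,0,0]}' | head -2; python3 plan.py 25 -55 119.3 25 -45 119
```

```text
clock: 18.95
position: [0.6373, 0.0748, 0.2504]
18.95 tcp radio mm [ 20.1 -57.4 123.4] F [-0.4  0.1  0.2] toolz [ 0.608  0.069 -0.791] tooly [ 0.121 -0.993  0.007]
[25.0, -55.0, 119.3] -> [ 0.01  -0.012  0.043]
[25.0, -45.0, 119.0] -> [ 0.016 -0.079  0.049]
per +10mm y [ 0.0066 -0.0662  0.0046] per -10mm z [-0.0408 -0.0004  0.0527]
```

```bash
python3 -m handwheel '{"claw":[1,1,1,1,1],"delta_pos":[[0.008,-0.012,0.034],[0.01,-0.012,0.044],[0.012,-0.035,0.046],[0.014,-0.057,0.048],[0.016,-0.079,0.05]],"spin":[0,0,0,0,0]}'; python3 plan.py; python3 nd.py
```

```text
clock: 19.58
position: [0.6409, 0.0899, 0.2476]
orientation: [-2.844, -0.469, -0.98]
wrist_force: [-1.4, -0.6, 5.3]
opening: 0.003
grasp_force: 2.6
19.57 tcp radio mm [ 26.7 -43.4 120.6] F [-1.5 -0.3  5.3] toolz [ 0.611  0.07  -0.789] tooly [ 0.123 -0.992  0.008]
per +10mm y [ 0.0068 -0.0662  0.0046] per -10mm z [-0.041  -0.0005  0.0526]
needle 45.77520254746262 [186 187 189 188 190 190 190 189 187 189 190 190 189 190 189 190 191 190
 189 191 191 188 191 191 181  78  82 183 190]
```

```bash
python3 -m handwheel '{"claw":[1,1,1,1],"delta_pos":[[0,0,-0.15],[0,0,-0.4],[0,-0.1,-0.8],[-0.1,-0.3,-1]],"spin":[0,0,0,0]}' | head -2
python3 -m handwheel '{"claw":[1,1,1],"delta_pos":[[0,0,0],[0,0,0],[0,0,0]],"spin":[0,0,0]}'
python3 - <<'E'
from meas import *
from nd import needle
s,T=look();save(s,"w6")
for t in["dot","needle_mid","strip"]:
    for d in masks_of(s,t)[:1]:
        px=np.argwhere(d["pixels"]);print(t,round(d["p"],2),np.round(d["pixel"]),len(px),np.median(rad(world(s,px,T)),0).round(1))
print(needle(snapshot("side"))[0])
E
```

```text
clock: 20.18
position: [0.5271, 0.0996, 0.3582]
clock: 20.55
position: [0.5276, 0.0993, 0.3545]
orientation: [-2.845, -0.467, -0.974]
wrist_force: [0.3, 0.8, -0.8]
opening: -0.002
grasp_force: 0.0
dot 0.64 [226. 266.] 473 [-39.8  43.2 105.7]
strip 0.54 [230. 342.] 203 [-38.5 -31.  105.5]
46.2824677508654
```

View pics/w6.png

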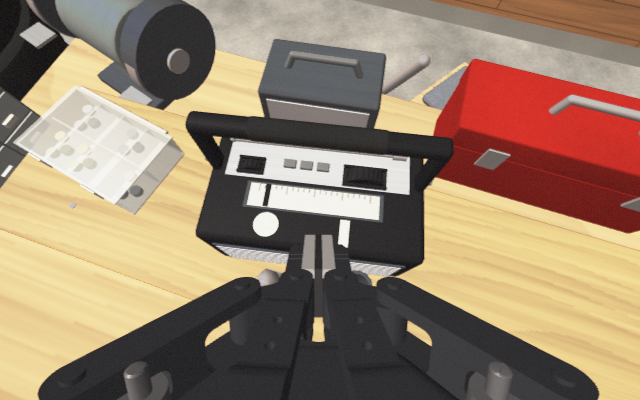

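The needle is now at (194,267), directly behind the dot at (225,266), and the hand is clear. One check of the offset with the same camera before handing in.

Run:
```python
from meas import *
s,T=look()
rr,cc=np.mgrid[170:245,235:300];px=np.c_[rr.ravel(),cc.ravel()];W=rad(world(s,px,T));g=cv2.cvtColor(s["frame"],cv2.COLOR_RGB2GRAY)[170:245,235:300].ravel()
n=(abs(W[:,0]+11)<6)&(abs(W[:,1]-44)<9)&(g<70);d=(abs(W[:,0]+40)<13)&(abs(W[:,1]-44)<14)&(g>170)
print("needle",W[n].mean(0),"dot",W[d].mean(0)); off=W[n].mean(0)[1]-W[d].mean(0)[1]; print(off)
if abs(off)<4: print(close_job())
```

```text
needle [-11.15532944  46.72018742 107.68327045] dot [-39.74347032  43.01593968 105.60556321]
3.7042477416498087
the job is handed in; nothing more can be done
None
```

The needle stands about 3.7 mm from the centre of the round sticker by my last wrist-camera measurement, inside the 7 mm allowed. The hand is clear, nothing else was touched as far as the force readings and pictures show, and the job is handed in; no verdict was returned.

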